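# Lock out, load the serving lift, release

## Task

In the pantry, jars have to go from the motor turntable to the serving-lift platform. First push both mushroom stops fully down, where they stay, before taking any jar off the turntable; with both still down, stand every jar upright on the lift platform; when all the jars are there, twist both stop heads clockwise as far as they go so that they come up again. Leave the coasters, pepper mill and candle glass standing among them where they are.

Things in the scene. Friction and masses are not known exactly. Their poses are not given: they have to be found in the camera images.
- turntable: Round wooden turntable, 320 mm across, on a black drive base; it is stopped and does not turn. Origin: centre of its underside; its flat top is 50 mm above the origin. The jars start on it.
- lift: Flat rectangular aluminium platform of the serving lift on black bellows, 260 mm along its x, 320 mm along its y, fixed. Origin: centre of its underside; its flat top, without a rim, is 45 mm above the origin. Room for five jars, for instance at local x = -55 or +55 mm and y = -95, 0 or +95 mm.
- stop_a_top (a point): Centre of the top face of the round red mushroom head on the low grey stop box (84 x 84 mm, 50 mm high; upright, fixed). Head 46 mm across, 21 mm thick, flat on top, on a thin stem. This point moves with the head: 85 mm above the counter when up, 10 mm lower when down.
- stop_b_top (a point): Centre of the top face of the round red mushroom head on the tall grey stop box (84 x 84 mm, 85 mm high; upright, fixed). Head 46 mm across, 21 mm thick, flat on top, on a thin stem. This point moves with the head: 120 mm above the counter when up, 10 mm lower when down.
- stop_a_press (a joint): How far the mushroom head on the low box is down: 0 up, 0.010 m (10 mm) fully down. Push on the middle of its top with 5 to 12 N: it sinks on an inner screw cam, so it turns itself 0.6 rad anticlockwise on the way, and stays down when let go until it is twisted back.
- stop_b_press (a joint): How far the mushroom head on the tall box is down: 0 up, 0.010 m (10 mm) fully down. Push on the middle of its top with 5 to 12 N: it sinks on an inner screw cam, so it turns itself 0.6 rad anticlockwise on the way, and stays down when let go until it is twisted back.
- stop_a_turn (a joint): Turn of the head on the low box, anticlockwise seen from above: 0 up, 0.6 rad when down; always in step with its press (60 rad per m). To reset, grip its 46 mm round side from above, fingertips close over the box, and twist clockwise 0.6 rad: it climbs 10 mm by the cam as it turns, so rise with it. It stays where it is left.
- stop_b_turn (a joint): Turn of the head on the tall box, anticlockwise seen from above: 0 up, 0.6 rad when down; always in step with its press (60 rad per m). To reset, grip its 46 mm round side from above, fingertips close over the box, and twist clockwise 0.6 rad: it climbs 10 mm by the cam as it turns, so rise with it. It stays where it is left.
- jar1: Squat white ceramic jar, 72 mm across, body 70 mm high with a flat wooden lid (fixed on) that carries an upright round wooden knob 26 mm across and 30 mm high; 100 mm high in all, about 0.33 kg, heavy base. Origin: centre of its underside, z up. May be absent.
- jar2: Squat white ceramic jar, 72 mm across, body 70 mm high with a flat wooden lid (fixed on) that carries an upright round wooden knob 26 mm across and 30 mm high; 100 mm high in all, about 0.33 kg, heavy base. Origin: centre of its underside, z up. May be absent.
- jar3: Squat white ceramic jar, 72 mm across, body 70 mm high with a flat wooden lid (fixed on) that carries an upright round wooden knob 26 mm across and 30 mm high; 100 mm high in all, about 0.33 kg, heavy base. Origin: centre of its underside, z up. May be absent.
- jar4: Tall white ceramic jar, 68 mm across, body 85 mm high with a flat wooden lid (fixed on) that carries an upright round wooden knob 26 mm across and 30 mm high; 115 mm high in all, about 0.33 kg, heavy base. Origin: centre of its underside, z up. May be absent.
- jar5: Tall white ceramic jar, 68 mm across, body 85 mm high with a flat wooden lid (fixed on) that carries an upright round wooden knob 26 mm across and 30 mm high; 115 mm high in all, about 0.33 kg, heavy base. Origin: centre of its underside, z up. May be absent.
- coasters: Round stack of cork coasters, 72 mm across, 28 mm high, lying between the two stop boxes; not to be moved.
- mill: Dark wooden pepper mill, 56 mm across, 155 mm high, standing left of the farther stop box; not to be moved.
- candle: Squat amber candle glass, 60 mm across, 75 mm high, standing right of the farther stop box; not to be moved.
There are look-alikes about, which are no part of the job. Leave any pink or purple look-alike of the jar2 alone.

How it is judged:
By the outcome, as a careful person would: the job done as asked, in the order asked, and still so for the second after the job is handed in, with the robot touching nothing.
Of jar1, jar2, jar3, jar4, jar5 only 3 to 5 are there at a start; the rules pass over those that are not, and their reading is None.
At some moment in a run one of jar1, jar2, jar3 may be knocked a few centimetres aside while the robot is not near it.
It also fails if it takes over 210 s, if anything falls off the work surface, if the arm or the gripper's body presses on something with over 40 N, if the wrist force passes 120 N, or if a joint passes its speed limit or range.

## Robot

A 6-joint arm with a two-finger parallel gripper is mounted at the origin on the work surface. World frame = base frame: x ahead of the robot, y to its left, z up, the work surface at z = 0. Lengths are in m, angles in rad, forces in N, time in s.
With the tool pointing down it reaches from about 0.275 to 0.85 m from the base axis. Payload 19 kg.
Tool frame: the origin (TCP) lies at the very end of the fingers, on their centre line; the grasp point (between the pads) lies r.grip_point_offset behind it (r.grip_point_offset is the distance from the TCP to the grasp point, in m); z points along the fingers, y is the line along which they close (so a half turn about z gives the same grasp; the last joint's range is limited). The gripper opens to 85 mm and grips with 20 to 120 N. Pads are 22 mm wide; open, the fingers measure 114 mm over their backs; the gripper's body (76 mm by 85 mm) begins 54 mm behind the grasp point. The pads swing forward as they close: fully open they stand 13 mm farther back than shut.
Start: joints at [-1.383, 0.15, 1.437, -0, 1.554, -0.134], TCP at [0.182, -0.545, 0.231] pointing down, gripper open.
Joint ranges: [-2.8, 2.8], [-0.68, 2.1], [0.12, 2.68], [-1.39, 4.53], [0.16, 2.79], [-2.81, 2.81]. Speed limits (rad/s): [1.89, 1.89, 2.22, 3.01, 3.01, 3.01].

## Interface

Orientations are given as a unit quaternion [w, x, y, z].
In Python, from bench import r, optics gives the robot as it stands. The module is installed in compiled form; this text tells all that it offers.
- The arm moves only by the tool move_arm, never from a script. Its argument "increments" is one flat list of numbers, 4 for each row, row after row: the shift along the tool's x, y, z in m, then the turn about the tool's z in rad. A call has 1 to 10 rows; each row shifts and turns the commanded pose from where the row before left it, along the tool's axes as they then stand; what a row does not reach is not made up. A row lasts 1/12 s, in which the tool goes at most 41.7 mm and 7.16 degrees, less where a joint would pass 70% of its speed; a pose out of reach is approached as far as the arm can. A call with a gripper value outside its range is refused whole. "jaw" is the finger opening in m, from 0 to 0.0854, set as the call begins (left out, the last holds). The fingers move at their own pace and stop on an object; "grip_force" is the grip in N (left out, the last holds). Time passes only in rows, so rows that do not move let the fingers close. It gives the time, the measured TCP pose, the force, the opening and the grip force at its end, in the units of the state.
- r.get_obs(): the state, without advancing time (a new reading comes with each control period).
- optics.capture(name): name is "scene" or "top" or "wrist"; returns the picture (384x512x3 uint8, red, green, blue); there is no depth.
- optics.get_calibration(name): a dict with "fx", "fy", "cx", "cy" (pixels), "world_to_cam" (4x4, takes a point from world to camera coordinates). Camera axes: x right, y up, looking along -z (the intrinsics and any distortion apply to the point x, -y, -z); pixel columns grow to the right and rows downward; lengths in m; the calibration is good to about 2 mm. A picture is of the moment at which its call begins: read the wrist's pose just before it. get_calibration takes no time and is no camera call; for the wrist camera it gives the pose at the moment of the call.
- r.close_job(): hands the job in; it is judged then, once.
The state is a dict: "t": time; "q": joint angles; "dq": joint speeds; "joint_efforts": joint torques, N m; "tool_pos": TCP position; "ee_rot": TCP orientation; "force": force on the tool from outside, world axes, zero at the start; "torque": the same for the moment, N m; "grip_width": finger opening in m; "finger_force": force on a finger pad.
Only numpy, scipy, OpenCV 4.12 (cv2) and the standard library are available. Lean on these libraries where they do the work, as an engineer would, in place of code of your own. Each camera call takes 0.05 s, during which the arm holds its last target. There are 200 camera calls.

## Working session

There is one attempt and no reset: what is moved stays moved. The work goes in short steps, Python scripts to look and compute and a tool call to move; the robot and the scene stay as the last step left them, time stands still between calls to the robot, and variables do not carry over. Pictures are saved under pics/ and viewed, at most 14 in all, crops included, and the job is handed in when it is done.

Besides the shell and the picture viewer there is one more tool, called after "Emit:" as name(argument=value, ...) on one line, values as JSON. move_arm: Moves the arm, as the interface text tells. Its arguments: {"type":"object","properties":{"increments":{"type":"array","items":{"type":"number"}},"jaw":{"type":"number"},"grip_force":{"type":"number"}},"required":["increments"]}

```bash
ls; mkdir -p pics; python3 - <<'E'
from bench import r, optics
import cv2,numpy as np
o=r.get_obs()
for k in o: print(k,np.round(o[k],4))
print(r.grip_point_offset)
ims=[]
for n in ["scene","top"]:
    im=optics.capture(n); cv2.imwrite(f"pics/{n}0.png",im[:,:,::-1]); 
    c=optics.get_calibration(n); print(n,{k:(np.round(v,4).tolist()) for k,v in c.items()})
E
```

```text
pics
t 0.0
q [-1.383   0.151   1.438   0.      1.5538 -0.134 ]
dq [-0.0015 -0.001  -0.0025 -0.001  -0.0024 -0.0014]
joint_efforts [-1.30000e-03 -7.13055e+01 -5.70878e+01 -2.00000e-04  8.80000e-03
 -0.00000e+00]
tool_pos [ 0.1818 -0.5452  0.2307]
ee_rot [-6.000e-04  9.871e-01  1.602e-01  0.000e+00]
force [-0.2307 -0.1722  0.1082]
torque [-0.011   0.0122 -0.0511]
finger_force 0.0
grip_width 0.0853
0.0187
scene {'fx': 401.3893, 'fy': 401.3893, 'cx': 258.0439, 'cy': 197.5762, 'world_to_cam': [[0.4467, 0.8947, -0.0002, -0.2476], [-0.529, 0.2642, 0.8065, 0.1754], [0.7216, -0.3601, 0.5913, -1.5651], [0.0, 0.0, 0.0, 1.0]]}
top {'fx': 449.0053, 'fy': 449.0053, 'cx': 261.9481, 'cy': 189.6927, 'world_to_cam': [[0.0043, -0.9999, -0.0122, 0.0217], [0.9976, 0.0035, 0.0689, -0.5246], [-0.0689, -0.0125, 0.9975, -1.5017], [0.0, 0.0, 0.0, 1.0]]}
```

View pics/top0.png

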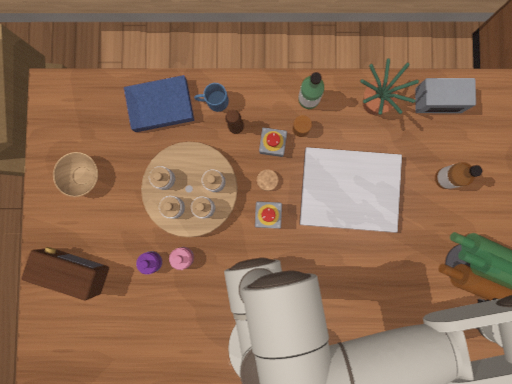

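View pics/scene0.png

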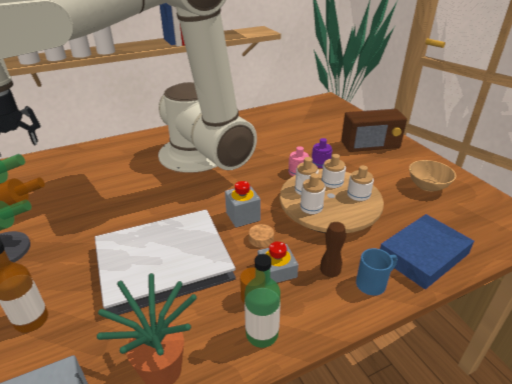

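The top view shows four jars on the turntable (160,178), (213,181), (171,208), (203,208). The stops are at (268,214) and (273,141), and the lift is at (352,190).

```bash
cat > h.py <<'E'
import numpy as np,cv2
from bench import r,optics
def cal(n):
    c=optics.get_calibration(n); return c,np.array(c["world_to_cam"])
def ray(cw,u,v):
    c,W=cw; d=np.array([(u-c["cx"])/c["fx"],-(v-c["cy"])/c["fy"],-1.]); R=W[:3,:3]
    return -R.T@W[:3,3],R.T@d
def plane(cw,u,v,z):
    o,d=ray(cw,u,v); return o+d*(z-o[2])/d[2]
def proj(cw,p):
    c,W=cw; q=W[:3,:3]@np.asarray(p)+W[:3,3]; return np.array([c["cx"]+c["fx"]*q[0]/-q[2],c["cy"]-c["fy"]*q[1]/-q[2]])
def tri(a,b):
    (o1,d1),(o2,d2)=a,b
    A=np.stack([d1,-d2],1); s=np.linalg.lstsq(A,o2-o1,rcond=None)[0]
    p,q=o1+d1*s[0],o2+d2*s[1]; return (p+q)/2,np.linalg.norm(p-q)
E
python3 - <<'E'
import cv2,numpy as np
t=cv2.imread("pics/top0.png");s=cv2.imread("pics/scene0.png")
a=cv2.resize(t[110:260,130:330],(800,600),interpolation=cv2.INTER_CUBIC)
b=cv2.resize(s[140:290,215:415],(800,600),interpolation=cv2.INTER_CUBIC)
cv2.imwrite("pics/a1.png",a);cv2.imwrite("pics/b1.png",b)
from h import *
for n,im in(("top",t),("scene",s)):
    h=cv2.cvtColor(im,cv2.COLOR_BGR2HSV)
    m=(((h[...,0]<5)|(h[...,0]>174))&(h[...,1]>190)&(h[...,2]>110)).astype(np.uint8)
    k,l,st,ce=cv2.connectedComponentsWithStats(m)
    for i in range(1,k):
        if st[i,4]>15: print(n,st[i],ce[i].round(1))
E
```

```text
scene [235 181  15  13 143] [241.7 187.2]
scene [269 242  17  17 202] [277.4 249.6]
```

View pics/a1.png

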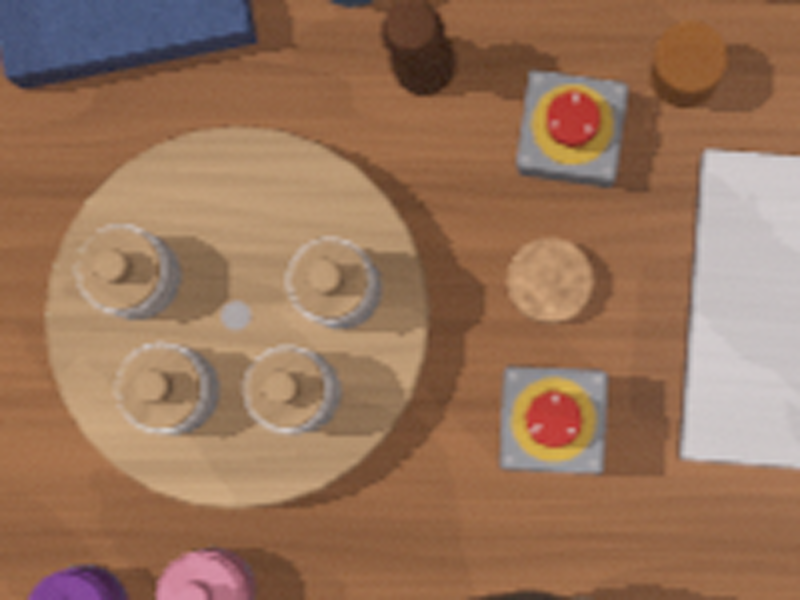

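View pics/b1.png

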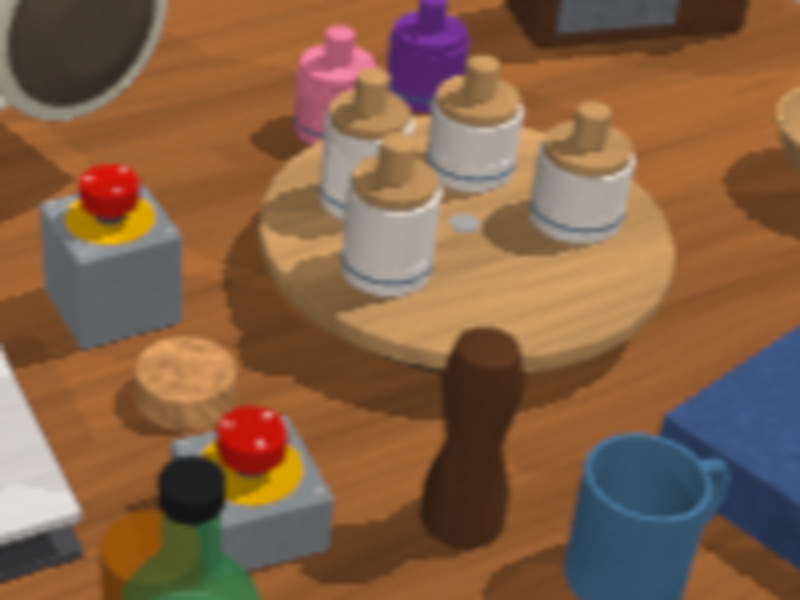

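The near stop (crop 554,419) is the tall box, B. The far one (573,118) is the low box, A. The two right-hand jars are tall and the two left-hand ones squat. Next I'll compute positions.

```bash
python3 - <<'E'
from h import *
T=cal("top");S=cal("scene")
fa=lambda U,V:((U+.5)/4-.5+130,(V+.5)/4-.5+110)
fb=lambda U,V:((U+.5)/4-.5+215,(V+.5)/4-.5+140)
P={"A":((573,117),.085,(250,424)),"B":((554,419),.120,(110,180)),
"sq1":((112,265),.150,(592,109)),"sq2":((152,384),.150,(482,64)),"t1":((325,275),.165,(398,141)),"t2":((282,385),.165,(373,76)),
"mill":((414,15),.155,(488,343)),"candle":((689,55),.075,None),"coast":((549,279),.028,(187,365)),"pink":((200,592),.1,(340,33))}
for k,(a,z,b) in P.items():
    p=plane(T,*fa(*a),z); q=tri(ray(T,*fa(*a)),ray(S,*fb(*b))) if b else ("","")
    print(k,p.round(4),np.round(q[0],4) if b else "", np.round(q[1],4) if b else "")
im=cv2.imread("pics/top0.png"); h=cv2.cvtColor(im,cv2.COLOR_BGR2HSV)
m=((h[...,1]<40)&(h[...,2]>150)).astype(np.uint8); m[:,:290]=0; m[:140]=0;m[:,410:]=0;m[240:]=0
c=max(cv2.findContours(m,0,1)[0],key=cv2.contourArea)
bx=cv2.boxPoints(cv2.minAreaRect(c)); print(bx)
w=np.array([plane(T,*p,.045) for p in bx]); print(w.round(4),w.mean(0).round(4),np.linalg.norm(np.diff(w,axis=0),axis=1))
print("turntable",plane(T,*fa(237,316),.05))
E
```

```text
A [ 0.6862 -0.012   0.085 ] [ 0.6861 -0.0119  0.0858] 0.0002
B [0.4398 0.0027 0.12  ] [0.4402 0.0036 0.1172] 0.002
sq1 [0.5574 0.3463 0.15  ] [0.5578 0.3472 0.1483] 0.001
sq2 [0.4651 0.3135 0.15  ] [0.4651 0.314  0.1474] 0.0
t1 [0.5487 0.1787 0.165 ] [0.5491 0.1794 0.1636] 0.0013
t2 [0.4642 0.2105 0.165 ] [0.4647 0.2116 0.1634] 0.0018
mill [0.7534 0.1129 0.155 ] [0.7531 0.1129 0.1562] 0.0002
candle [ 0.7397 -0.1073  0.075 ]  
coast [0.5588 0.0072 0.028 ] [0.559  0.0077 0.0285] 0.0012
pink [0.3017 0.2833 0.1   ] [0.3026 0.2846 0.1009] 0.0035
[[299.5631  224.49223]
 [305.37665 146.97826]
 [402.67932 154.27596]
 [396.86578 231.78993]]
[[ 0.4079 -0.1014  0.045 ]
 [ 0.6664 -0.1212  0.045 ]
 [ 0.6426 -0.4449  0.045 ]
 [ 0.3854 -0.4214  0.045 ]] [ 0.5255 -0.2722  0.045 ] [0.25923336 0.32453331 0.25830274]
turntable [0.52506967 0.26605747 0.05      ]
```

Emit:
move_arm(increments=[0, 0, 0, 0.0805, 0, 0, 0, 0.0805, 0, 0, 0, 0.0805, 0, 0, 0, 0.0805, 0.016, -0.034, 0, 0, 0.016, -0.034, 0, 0, 0.016, -0.034, 0, 0, 0.016, -0.034, 0, 0, 0.016, -0.034, 0, 0, 0.016, -0.034, 0, 0], jaw=0)

```text
t: 0.93
tool_pos: [0.2781, -0.3397, 0.231]
ee_rot: [-0.0, 1.0, -0.0, -0.0]
force: [0.2, 0.4, 0.4]
grip_width: -0.0
finger_force: 0.0
```

Emit:
move_arm(increments=[0.016, -0.034, 0, 0, 0.016, -0.034, 0, 0, 0.016, -0.034, 0, 0, 0.016, -0.034, 0, 0, 0.016, -0.034, 0, 0, 0.016, -0.034, 0, 0, 0.016, -0.034, 0, 0, 0.016, -0.034, 0, 0, 0.016, -0.034, 0, 0, 0.016, -0.034, 0, 0])

```text
t: 1.77
tool_pos: [0.4382, 0.0005, 0.2313]
ee_rot: [-0.0, 1.0, 0.0, 0.0]
force: [2.1, -1.7, 0.8]
grip_width: -0.0003
finger_force: 0.0
```

Emit:
move_arm(increments=[0.002, -0.002, 0.03, 0, 0, 0, 0.03, 0, 0, 0, 0.03, 0, 0, 0, 0.01, 0, 0, 0, 0.003, 0, 0, 0, 0.003, 0, 0, 0, 0.002, 0, 0, 0, 0.002, 0, 0, 0, 0.001, 0, 0, 0, 0, 0])

```text
t: 2.6
tool_pos: [0.4402, 0.0004, 0.1208]
ee_rot: [0.0, 1.0, -0.0, 0.0]
force: [0.2, 0.3, -0.1]
grip_width: -0.0002
finger_force: 0.0
```

Emit:
move_arm(increments=[0, -0.002, 0.001, 0, 0, 0, 0.001, 0, 0, 0, 0.001, 0, 0, 0, 0.001, 0, 0, 0, 0.001, 0, 0, 0, 0.001, 0, 0, 0, 0.001, 0, 0, 0, 0, 0])

```text
t: 3.27
tool_pos: [0.4405, 0.0025, 0.1139]
ee_rot: [0.0, 1.0, -0.0, 0.001]
force: [1.6, -0.1, 4.1]
grip_width: 0.0005
finger_force: 1.8
```

Emit:
move_arm(increments=[0, 0, 0.001, 0, 0, 0, 0.001, 0, 0, 0, 0.001, 0, 0, 0, 0.001, 0, 0, 0, 0, 0])

```text
t: 3.68
tool_pos: [0.4405, 0.0025, 0.11]
ee_rot: [0.0, 1.0, -0.0, 0.001]
force: [2.2, -0.8, 4.3]
grip_width: -0.0001
finger_force: 2.2
```

Emit:
move_arm(increments=[0, 0, 0.0005, 0, 0, 0, 0, 0])

```text
t: 3.85
tool_pos: [0.4406, 0.0025, 0.1098]
ee_rot: [0.0, 1.0, -0.0, 0.001]
force: [0.4, -0.6, 11.0]
grip_width: 0.0003
finger_force: 5.4
```

Emit:
move_arm(increments=[0, 0, -0.01, 0, 0, 0, -0.03, 0, 0.035, 0.002, 0, 0, 0.035, 0.002, 0, 0, 0.035, 0.002, 0, 0, 0.035, 0.002, 0, 0, 0.035, 0.002, 0, 0, 0.035, 0.002, 0, 0, 0.0355, 0.0025, 0, 0, 0, 0, 0, 0])

```text
t: 4.68
tool_pos: [0.6895, -0.0125, 0.1469]
ee_rot: [-0.0, 1.0, -0.0, -0.001]
force: [-0.0, -0.4, -0.3]
grip_width: 0.0002
finger_force: 0.0
```

Emit:
move_arm(increments=[0, 0, 0.03, 0, 0, 0, 0.02, 0, 0, 0, 0.01, 0, 0, 0, 0.004, 0, 0, 0, 0.001, 0, 0, 0, 0.001, 0, 0, 0, 0.001, 0, 0, 0, 0, 0])

```text
t: 5.35
tool_pos: [0.686, -0.0121, 0.0832]
ee_rot: [0.0, 1.0, -0.0, 0.001]
force: [0.1, -0.4, 3.9]
grip_width: 0.0003
finger_force: 2.2
```

Emit:
move_arm(increments=[0, 0, 0.001, 0, 0, 0, 0.001, 0, 0, 0, 0.001, 0, 0, 0, 0.001, 0, 0, 0, 0.001, 0, 0, 0, 0.001, 0, 0, 0, 0.001, 0, 0, 0, 0.001, 0, 0, 0, 0, 0])

```text
t: 6.1
tool_pos: [0.6861, -0.0122, 0.0751]
ee_rot: [0.0, 1.0, -0.0, 0.001]
force: [2.2, 0.3, 3.7]
grip_width: 0.0003
finger_force: 2.2
```

Emit:
move_arm(increments=[0, 0, 0.0005, 0, 0, 0, 0, 0])

```text
t: 6.27
tool_pos: [0.6862, -0.0122, 0.0749]
ee_rot: [0.0, 1.0, -0.0, 0.001]
force: [1.0, -0.2, 8.0]
grip_width: 0.0003
finger_force: 3.8
```

Emit:
move_arm(increments=[0, 0, 0.0003, 0, 0, 0, 0, 0])

```text
t: 6.43
tool_pos: [0.6863, -0.0123, 0.0749]
ee_rot: [0.0, 1.0, -0.0, 0.001]
force: [-1.3, -1.5, 10.0]
grip_width: -0.0001
finger_force: 5.1
```

Emit:
move_arm(increments=[0, 0, -0.02, 0, 0, 0, -0.04, 0, 0, 0, -0.04, 0, 0, 0, -0.04, 0, -0.02, -0.0275, -0.015, 0, -0.02, -0.0275, -0.01, 0, -0.024, -0.034, 0, 0, -0.024, -0.034, 0, 0, -0.025, -0.034, 0, 0, -0.024, -0.034, 0, 0], jaw=0.05)

```text
t: 7.27
tool_pos: [0.5473, 0.1797, 0.2387]
ee_rot: [-0.0, 1.0, -0.0, 0.0]
force: [0.5, 1.0, 0.8]
grip_width: 0.0497
finger_force: 0.0
```

```bash
python3 - <<'E'
from h import *
W=cal("wrist"); w=optics.capture("wrist"); s=optics.capture("scene"); t=optics.capture("top")
print(r.get_obs()["tool_pos"])
for n,i in(("w2",w),("s2",s),("t2",t)): cv2.imwrite(f"pics/{n}.png",i[:,:,::-1])
cv2.imwrite("pics/c2.png",np.hstack([w,cv2.resize(s[140:290,215:415],(512,384))])[:,:,::-1][:, :1024])
im=cv2.imread("pics/c2.png"); cv2.imwrite("pics/c2.png",cv2.resize(im,(800,300),interpolation=cv2.INTER_AREA))
for p in [(.5487,.179,.165),(.4645,.211,.165),(.4651,.3137,.15),(.5576,.3466,.15)]: print(proj(W,p))
E
```

```text
[0.5474421  0.1806955  0.23924998]
[257.31504221 200.59780258]
[222.62663079 286.28593626]
[118.90236283 275.93096838]
[ 64.46918213 185.07590352]
```

View pics/c2.png

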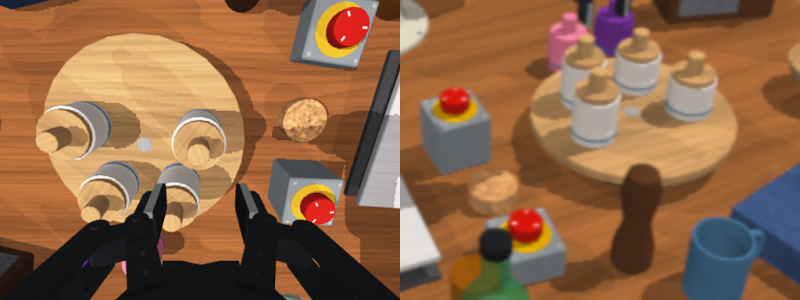

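The wrist view shows the knobs where the projections put them (t1 at crop 200,150). The scene view shows both heads down.

Emit:
move_arm(increments=[0.0015, 0.0015, 0.03, 0, 0, 0, 0.03, 0, 0, 0, 0.02, 0, 0, 0, 0.013, 0, 0, 0, 0.008, 0, 0, 0, 0, 0])

```text
t: 7.92
tool_pos: [0.5502, 0.1762, 0.1356]
ee_rot: [0.0, 1.0, -0.001, -0.001]
force: [-0.2, 0.3, -0.2]
grip_width: 0.0498
finger_force: 0.0
```

Emit:
move_arm(increments=[0, 0, 0, 0, 0, 0, 0, 0, 0, 0, 0, 0, 0, 0, 0, 0, 0, 0, 0, 0], jaw=0.015, grip_force=45)

```text
t: 8.33
tool_pos: [0.5507, 0.1771, 0.1379]
ee_rot: [-0.0, 1.0, -0.0, 0.001]
force: [0.3, 0.5, 4.8]
grip_width: 0.0249
finger_force: 44.7
```

Emit:
move_arm(increments=[0, 0, -0.01, 0, 0, 0, -0.02, 0, 0, 0, -0.03, 0, 0, 0.005, -0.03, 0, 0.001, 0.015, -0.02, 0, 0.001, 0.025, 0, 0, 0.001, 0.032, 0, 0, 0.001, 0.036, 0, 0, 0.001, 0.036, 0, 0, 0.001, 0.036, 0, 0])

```text
t: 9.17
tool_pos: [0.5558, -0.0094, 0.2477]
ee_rot: [0.0, 1.0, 0.0, 0.0]
force: [1.1, 0.4, -2.5]
grip_width: 0.0246
finger_force: 44.8
```

Emit:
move_arm(increments=[0.0015, 0.036, 0, 0, 0.0015, 0.036, 0, 0, 0.0015, 0.036, 0, 0, 0.0015, 0.036, 0, 0, 0.0015, 0.036, 0, 0, 0.0015, 0.036, 0, 0, 0.0015, 0.036, 0, 0, 0.0015, 0.036, 0, 0, 0.0015, 0.032, 0, 0, 0.0015, 0.022, 0, 0])

```text
t: 10.0
tool_pos: [0.5705, -0.3528, 0.2471]
ee_rot: [0.0, 1.0, -0.001, -0.0]
force: [1.0, 0.3, -2.5]
grip_width: 0.0247
finger_force: 44.5
```

Emit:
move_arm(increments=[0.0015, 0.012, 0, 0, 0, 0.007, 0, 0, 0, 0, 0.02, 0, 0, 0, 0.03, 0, 0, 0, 0.03, 0, 0, 0, 0.02, 0, 0, 0, 0.008, 0, 0, 0, 0, 0, 0, 0, 0, 0])

```text
t: 10.75
tool_pos: [0.5732, -0.3686, 0.1404]
ee_rot: [0.0, 1.0, 0.0, 0.0]
force: [-0.0, -0.4, -1.9]
grip_width: 0.0249
finger_force: 44.5
```

Emit:
move_arm(increments=[0, 0, 0.003, 0, 0, 0, 0.002, 0, 0, 0, 0.001, 0, 0, 0, 0, 0])

```text
t: 11.08
tool_pos: [0.5728, -0.369, 0.1333]
ee_rot: [0.0, 1.0, -0.0, 0.0]
force: [1.0, -0.7, -1.7]
grip_width: 0.0247
finger_force: 44.6
```

Emit:
move_arm(increments=[0, 0, 0.001, 0, 0, 0, 0.0005, 0, 0, 0, 0, 0])

```text
t: 11.33
tool_pos: [0.5731, -0.369, 0.1329]
ee_rot: [0.0, 1.0, -0.0, 0.001]
force: [-0.9, 2.7, 7.7]
grip_width: 0.0246
finger_force: 45.8
```

Emit:
move_arm(increments=[0, 0, 0, 0, 0, 0, 0, 0, 0, 0, 0, 0, 0, 0, -0.005, 0, 0, 0, -0.03, 0, 0, 0, -0.035, 0, 0, 0, -0.03, 0, -0.006, -0.03, 0, 0, -0.007, -0.036, 0, 0, -0.007, -0.036, 0, 0], jaw=0.05)

```text
t: 12.17
tool_pos: [0.5522, -0.2663, 0.2319]
ee_rot: [0.0, 1.0, -0.001, 0.0]
force: [1.2, 0.8, -0.1]
grip_width: 0.0502
finger_force: 0.0
```

Emit:
move_arm(increments=[-0.007, -0.036, 0, 0, -0.007, -0.036, 0, 0, -0.007, -0.036, 0, 0, -0.007, -0.036, 0, 0, -0.007, -0.036, 0, 0, -0.007, -0.036, 0, 0, -0.007, -0.036, 0, 0, -0.007, -0.036, 0, 0, -0.007, -0.036, 0, 0, -0.007, -0.036, 0, 0])

```text
t: 13.0
tool_pos: [0.4821, 0.0946, 0.2322]
ee_rot: [-0.0, 1.0, -0.0, 0.0]
force: [0.6, 0.2, 0.8]
grip_width: 0.05
finger_force: 0.0
```

Emit:
move_arm(increments=[-0.007, -0.036, 0, 0, -0.007, -0.036, 0, 0, -0.0045, -0.036, 0, 0, 0, -0.01, 0.01, 0, 0, 0, 0.03, 0, 0, 0, 0.02, 0, 0, 0, 0, 0, 0, 0, 0, 0])

```text
t: 13.67
tool_pos: [0.4641, 0.2108, 0.1716]
ee_rot: [0.0, 1.0, -0.0, -0.001]
force: [0.0, -1.2, 0.5]
grip_width: 0.0498
finger_force: 0.0
```

```bash
python3 - <<'E'
from h import *
print(r.get_obs()["tool_pos"])
s=optics.capture("scene"); t=optics.capture("top")
for n,i in(("s3",s),("t3",t)): cv2.imwrite(f"pics/{n}.png",i[:,:,::-1])
cv2.imwrite("pics/c3.png",cv2.resize(np.hstack([t[100:300,110:410],s[90:290,90:390]]),(800,267))[:,:,::-1])
E
```

```text
[0.46413653 0.21080608 0.17160457]
```

View pics/c3.png

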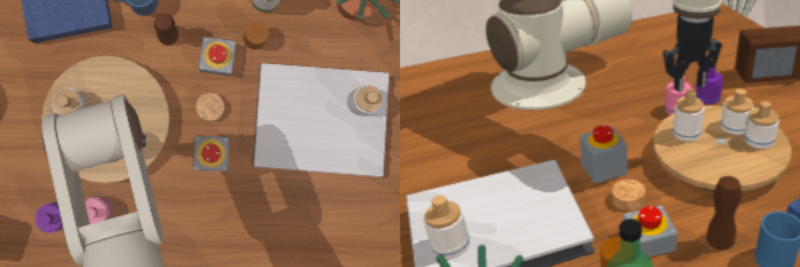

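The first jar stands upright on the lift and both heads are down. The fingers are above t2, so I'll descend.

Emit:
move_arm(increments=[0, 0, 0.02, 0, 0, 0, 0.009, 0, 0, 0, 0.003, 0, 0, 0, 0, 0])

```text
t: 14.1
tool_pos: [0.4643, 0.2109, 0.1396]
ee_rot: [0.0, 1.0, -0.0, -0.0]
force: [0.2, -0.2, 0.3]
grip_width: 0.05
finger_force: 0.0
```

Emit:
move_arm(increments=[0, 0, 0, 0, 0, 0, 0, 0, 0, 0, 0, 0, 0, 0, 0, 0, 0, 0, 0, 0], jaw=0.015, grip_force=45)

```text
t: 14.52
tool_pos: [0.4647, 0.2114, 0.1404]
ee_rot: [-0.0, 1.0, -0.0, 0.001]
force: [0.4, 3.0, 6.5]
grip_width: 0.0249
finger_force: 45.1
```

Emit:
move_arm(increments=[0, 0, -0.01, 0, 0, 0, -0.02, 0, 0, 0, -0.03, 0, 0, 0.005, -0.03, 0, 0, 0.015, -0.02, 0, 0, 0.025, 0, 0, 0, 0.032, 0, 0, 0, 0.036, 0, 0, 0, 0.036, 0, 0, 0, 0.036, 0, 0])

```text
t: 15.35
tool_pos: [0.4636, 0.0245, 0.2501]
ee_rot: [0.0, 1.0, 0.0, -0.0]
force: [1.0, -0.1, -3.0]
grip_width: 0.0244
finger_force: 44.5
```

Emit:
move_arm(increments=[0, 0.036, 0, 0, 0, 0.036, 0, 0, 0, 0.036, 0, 0, 0, 0.036, 0, 0, 0, 0.036, 0, 0, 0, 0.036, 0, 0, 0, 0.036, 0, 0, 0, 0.036, 0, 0, 0, 0.036, 0, 0, 0, 0.03, 0, 0])

```text
t: 16.18
tool_pos: [0.4634, -0.3303, 0.2498]
ee_rot: [-0.0, 1.0, -0.001, -0.0]
force: [1.5, 0.3, -3.9]
grip_width: 0.0247
finger_force: 44.5
```

Emit:
move_arm(increments=[0, 0.02, 0, 0, 0, 0.014, 0, 0, 0, 0, 0.02, 0, 0, 0, 0.03, 0, 0, 0, 0.03, 0, 0, 0, 0.02, 0, 0, 0, 0.008, 0, 0, 0, 0.002, 0, 0, 0, 0, 0])

```text
t: 16.93
tool_pos: [0.4644, -0.3619, 0.1403]
ee_rot: [0.0, 1.0, 0.0, 0.0]
force: [0.4, 0.6, -3.4]
grip_width: 0.0248
finger_force: 44.7
```

Emit:
move_arm(increments=[0, 0, 0.003, 0, 0, 0, 0.0015, 0, 0, 0, 0.0005, 0, 0, 0, 0, 0])

```text
t: 17.27
tool_pos: [0.4645, -0.3621, 0.1354]
ee_rot: [0.0, 1.0, -0.0, 0.001]
force: [-0.6, 0.5, 1.9]
grip_width: 0.0245
finger_force: 45.3
```

Emit:
move_arm(increments=[0, 0, 0, 0, 0, 0, 0, 0, 0, 0, 0, 0, 0, 0, -0.005, 0, 0, 0, -0.03, 0, 0, 0, -0.035, 0, 0, 0, -0.03, 0, 0, -0.02, 0, 0, 0, -0.036, 0, 0, 0, -0.036, 0, 0], jaw=0.05)

```text
t: 18.1
tool_pos: [0.4639, -0.2695, 0.235]
ee_rot: [0.0, 1.0, -0.001, 0.0]
force: [2.0, -0.2, -0.1]
grip_width: 0.0498
finger_force: 0.0
```

```bash
python3 - <<'E'
from h import *
print(r.get_obs()["tool_pos"])
s=optics.capture("scene"); t=optics.capture("top")
for n,i in(("s4",s),("t4",t)): cv2.imwrite(f"pics/{n}.png",i[:,:,::-1])
g=cv2.imread("pics/top0.png"); d=cv2.absdiff(g,t[:,:,::-1]).max(2)
print("diff around sq1",(d[155:200,140:180]>40).sum(),"sq2",(d[190:225,155:192]>40).sum())
a=cv2.resize(t[140:240,135:195],(360,600),interpolation=cv2.INTER_CUBIC)
b=cv2.resize(s[110:285,95:220],(428,600),interpolation=cv2.INTER_CUBIC)
cv2.imwrite("pics/c4.png",np.hstack([a,b])[:,:,::-1])
E
```

```text
[ 0.46394207 -0.26951437  0.23500755]
diff around sq1 85 sq2 243
```

View pics/c4.png

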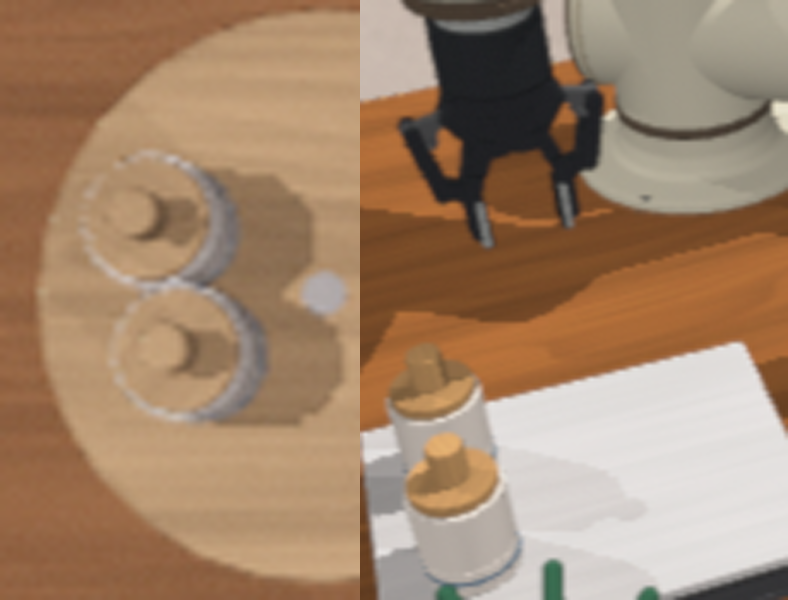

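The nudge has moved the near squat jar, so its knob is now at crop (164,346), touching the other one (135,213). Both tall jars stand upright on the lift.

```bash
python3 - <<'E'
from h import *
T=cal("top");S=cal("scene")
f=lambda U,V:(135+(U+.5)/6-.5,140+(V+.5)/6-.5)
for p in [(135,213),(164,346)]:
    w=plane(T,*f(*p),.148); print(w.round(4), proj(S,w).round(1))
s=cv2.imread("pics/s4.png"); cv2.imwrite("pics/c5.png",cv2.resize(s[140:220,310:390],(560,560),interpolation=cv2.INTER_CUBIC))
E
```

```text
[0.56   0.3486 0.148 ] [363.3 167.2]
[0.491  0.3321 0.148 ] [344.9 157.9]
```

View pics/c5.png

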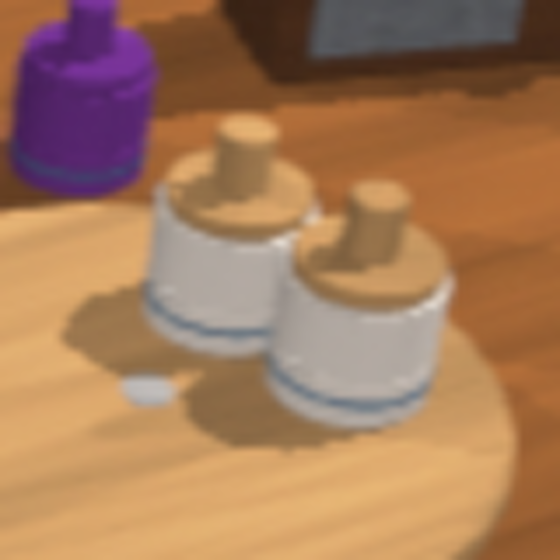

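Knobs in the scene crop are at (248,128) and (380,193), which agrees with the top-view positions. I'll grasp the near one first.

Emit:
move_arm(increments=[0.001, -0.03, 0, 0, 0.0015, -0.036, 0, 0, 0.0015, -0.036, 0, 0, 0.0015, -0.036, 0, 0, 0.0015, -0.036, 0, 0, 0.0015, -0.036, 0, 0, 0.0015, -0.036, 0, 0, 0.0015, -0.036, 0, 0, 0.0015, -0.036, 0, 0, 0.0015, -0.036, 0, 0])

```text
t: 19.03
tool_pos: [0.4787, 0.0856, 0.2351]
ee_rot: [0.0, 1.0, -0.0, 0.0]
force: [1.4, -0.4, 0.5]
grip_width: 0.0498
finger_force: 0.0
```

Emit:
move_arm(increments=[0.0015, -0.036, 0, 0, 0.0015, -0.036, 0, 0, 0.0015, -0.036, 0, 0, 0.0015, -0.036, 0, 0, 0.0015, -0.036, 0, 0, 0.0015, -0.036, 0, 0, 0.0035, -0.03, 0.01, 0, 0, 0, 0.03, 0, 0, 0, 0.03, 0, 0, 0, 0, 0])

```text
t: 19.87
tool_pos: [0.4895, 0.3295, 0.1592]
ee_rot: [0.002, 1.0, 0.0, -0.003]
force: [-1.4, -0.8, -0.6]
grip_width: 0.0499
finger_force: 0.0
```

Emit:
move_arm(increments=[0, -0.0015, 0.02, 0, 0, 0, 0.012, 0, 0, 0, 0.006, 0, 0, 0, 0.002, 0, 0, 0, 0, 0, 0, 0, 0, 0])

```text
t: 20.37
tool_pos: [0.4918, 0.3316, 0.1257]
ee_rot: [-0.0, 1.0, -0.0, 0.001]
force: [0.1, 0.3, 0.2]
grip_width: 0.0503
finger_force: 0.0
```

Emit:
move_arm(increments=[0, 0, 0, 0, 0, 0, 0, 0, 0, 0, 0, 0, 0, 0, 0, 0, 0, 0, 0, 0], jaw=0.015, grip_force=45)

```text
t: 20.78
tool_pos: [0.4916, 0.3318, 0.1252]
ee_rot: [-0.0, 1.0, -0.0, 0.001]
force: [-0.0, 1.8, 6.4]
grip_width: 0.0245
finger_force: 44.6
```

Emit:
move_arm(increments=[0, 0, -0.01, 0, 0, 0, -0.02, 0, 0, 0, -0.03, 0, 0, 0.005, -0.03, 0, -0.001, 0.015, -0.02, 0, -0.001, 0.025, 0, 0, -0.001, 0.032, 0, 0, -0.001, 0.036, 0, 0, -0.001, 0.036, 0, 0, -0.001, 0.036, 0, 0])

```text
t: 21.62
tool_pos: [0.4846, 0.145, 0.2349]
ee_rot: [0.0, 1.0, 0.0, -0.0]
force: [0.9, -0.1, -3.0]
grip_width: 0.0245
finger_force: 44.7
```

Emit:
move_arm(increments=[-0.001, 0.036, 0, 0, -0.001, 0.036, 0, 0, -0.001, 0.036, 0, 0, -0.001, 0.036, 0, 0, -0.001, 0.036, 0, 0, -0.001, 0.036, 0, 0, -0.001, 0.036, 0, 0, -0.0005, 0.032, 0, 0, 0, 0.022, 0, 0, 0, 0.014, 0, 0])

```text
t: 22.45
tool_pos: [0.4772, -0.1757, 0.2347]
ee_rot: [0.0, 1.0, -0.001, -0.0]
force: [-0.2, -0.4, -3.7]
grip_width: 0.0246
finger_force: 44.6
```

Emit:
move_arm(increments=[0, 0, 0, 0, 0, 0, 0.02, 0, 0, 0, 0.03, 0, 0, 0, 0.03, 0, 0, 0, 0.02, 0, 0, 0, 0.008, 0, 0, 0, 0.003, 0, 0, 0, 0, 0, 0, 0, 0, 0])

```text
t: 23.2
tool_pos: [0.4784, -0.1734, 0.1249]
ee_rot: [0.0, 1.0, 0.0, 0.001]
force: [0.8, 0.6, -3.0]
grip_width: 0.0247
finger_force: 44.8
```

Emit:
move_arm(increments=[0, 0, 0.002, 0, 0, 0, 0.0015, 0, 0, 0, 0.001, 0, 0, 0, 0, 0])

```text
t: 23.53
tool_pos: [0.4783, -0.1735, 0.1201]
ee_rot: [0.0, 1.0, -0.0, 0.001]
force: [-1.4, 2.9, 6.9]
grip_width: 0.0245
finger_force: 45.7
```

Contact. I'll release, raise, and check sq1.

Emit:
move_arm(increments=[0, 0, 0, 0, 0, 0, 0, 0, 0, 0, 0, 0, 0, 0, -0.005, 0, 0, 0, -0.03, 0, 0, 0, -0.035, 0, 0, 0, -0.03, 0, 0, 0, -0.015, 0, 0, 0, 0, 0, 0, 0, 0, 0], jaw=0.05)

```text
t: 24.37
tool_pos: [0.4779, -0.1736, 0.2348]
ee_rot: [0.0, 1.0, -0.0, 0.001]
force: [-0.3, 0.0, -0.4]
grip_width: 0.0495
finger_force: 0.0
```

```bash
python3 - <<'E'
from h import *
print(r.get_obs()["tool_pos"])
s=optics.capture("scene"); t=optics.capture("top")
for n,i in(("s6",s),("t6",t)): cv2.imwrite(f"pics/{n}.png",i[:,:,::-1])
a=cv2.resize(t[150:200,135:185],(400,400),interpolation=cv2.INTER_CUBIC)
b=cv2.resize(s[140:190,340:390],(400,400),interpolation=cv2.INTER_CUBIC)
cv2.imwrite("pics/c6.png",np.hstack([a,b])[:,:,::-1])
E
```

```text
[ 0.4779191  -0.17359754  0.23483424]
```

View pics/c6.png

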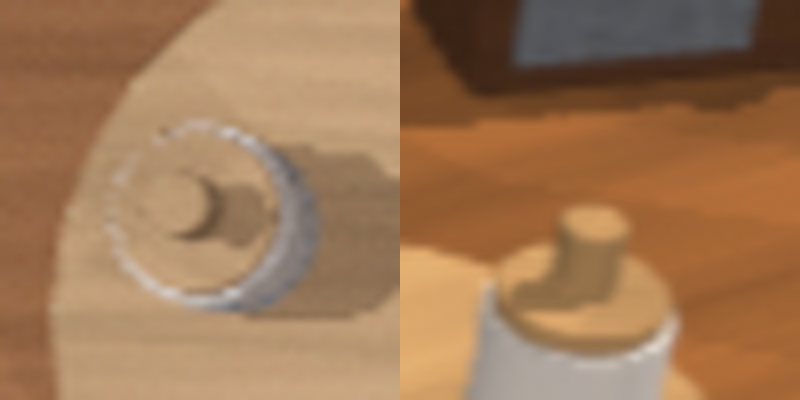

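sq1 is unchanged, with its knob at (178,203) in the top crop, i.e. world (0.560, 0.349).

Emit:
move_arm(increments=[0.0055, -0.034, 0, 0, 0.0055, -0.035, 0, 0, 0.0055, -0.035, 0, 0, 0.0055, -0.035, 0, 0, 0.0055, -0.035, 0, 0, 0.0055, -0.035, 0, 0, 0.0055, -0.035, 0, 0, 0.0055, -0.035, 0, 0, 0.0055, -0.035, 0, 0, 0.0055, -0.035, 0, 0])

```text
t: 25.3
tool_pos: [0.5323, 0.1773, 0.2329]
ee_rot: [0.0, 1.0, -0.0, -0.001]
force: [1.4, -0.3, 0.4]
grip_width: 0.0504
finger_force: 0.0
```

Emit:
move_arm(increments=[0.0055, -0.035, 0, 0, 0.0055, -0.035, 0, 0, 0.0055, -0.035, 0, 0, 0.0055, -0.035, 0, 0, 0.005, -0.0335, 0.01, 0, 0, 0, 0.03, 0, 0, 0, 0.03, 0, 0, 0, 0, 0, 0, 0, 0, 0])

```text
t: 26.05
tool_pos: [0.559, 0.3486, 0.1624]
ee_rot: [0.001, 1.0, -0.0, -0.002]
force: [-0.2, 0.2, 0.7]
grip_width: 0.0501
finger_force: 0.0
```

Emit:
move_arm(increments=[0, 0, 0.02, 0, 0, 0, 0.011, 0, 0, 0, 0.006, 0, 0, 0, 0.002, 0, 0, 0, 0, 0, 0, 0, 0, 0])

```text
t: 26.55
tool_pos: [0.5601, 0.3491, 0.1261]
ee_rot: [-0.0, 1.0, -0.0, 0.0]
force: [0.5, 1.4, 0.6]
grip_width: 0.0498
finger_force: 0.0
```

Emit:
move_arm(increments=[0, 0, 0, 0, 0, 0, 0, 0, 0, 0, 0, 0, 0, 0, 0, 0, 0, 0, 0, 0], jaw=0.015, grip_force=45)

```text
t: 26.97
tool_pos: [0.56, 0.3493, 0.1257]
ee_rot: [-0.0, 1.0, -0.0, 0.0]
force: [-0.4, 2.3, 5.5]
grip_width: 0.0244
finger_force: 44.3
```

Emit:
move_arm(increments=[0, 0, -0.01, 0, 0, 0, -0.02, 0, 0, 0, -0.03, 0, 0, 0.005, -0.03, 0, 0.0015, 0.015, -0.02, 0, 0.0015, 0.025, 0, 0, 0.002, 0.032, 0, 0, 0.002, 0.036, 0, 0, 0.002, 0.036, 0, 0, 0.002, 0.036, 0, 0])

```text
t: 27.8
tool_pos: [0.5703, 0.1624, 0.2353]
ee_rot: [0.0, 1.0, 0.0, -0.0]
force: [0.8, -0.5, -3.2]
grip_width: 0.0246
finger_force: 44.7
```

Emit:
move_arm(increments=[0.002, 0.036, 0, 0, 0.002, 0.036, 0, 0, 0.002, 0.036, 0, 0, 0.002, 0.036, 0, 0, 0.002, 0.036, 0, 0, 0.002, 0.036, 0, 0, 0.002, 0.036, 0, 0, 0.0015, 0.034, 0, 0, 0.001, 0.03, 0, 0, 0, 0.02, 0, 0])

```text
t: 28.63
tool_pos: [0.5867, -0.1749, 0.2351]
ee_rot: [0.0, 1.0, -0.001, -0.0]
force: [0.6, -0.8, -2.7]
grip_width: 0.0247
finger_force: 44.6
```

Emit:
move_arm(increments=[0, 0.01, 0, 0, 0, 0, 0, 0, 0, 0, 0.02, 0, 0, 0, 0.03, 0, 0, 0, 0.03, 0, 0, 0, 0.02, 0, 0, 0, 0.008, 0, 0, 0, 0.003, 0, 0, 0, 0, 0, 0, 0, 0, 0])

```text
t: 29.47
tool_pos: [0.5879, -0.1818, 0.1256]
ee_rot: [0.0, 1.0, 0.0, 0.001]
force: [0.8, -0.4, -2.5]
grip_width: 0.0248
finger_force: 44.6
```

Emit:
move_arm(increments=[0, 0, 0.002, 0, 0, 0, 0.0015, 0, 0, 0, 0.001, 0, 0, 0, 0, 0])

```text
t: 29.8
tool_pos: [0.5877, -0.1819, 0.1206]
ee_rot: [0.0, 1.0, -0.0, 0.001]
force: [-0.2, 2.5, 5.3]
grip_width: 0.0246
finger_force: 45.4
```

Emit:
move_arm(increments=[0, 0, 0, 0, 0, 0, 0, 0, 0, 0, 0, 0, 0, 0, -0.005, 0, 0, 0, -0.03, 0, 0, 0, -0.035, 0, 0, 0, -0.03, 0, 0, 0, -0.01, 0, 0, 0, 0, 0, 0, 0, 0, 0], jaw=0.05)

```text
t: 30.63
tool_pos: [0.5872, -0.182, 0.2296]
ee_rot: [0.0, 1.0, -0.0, 0.0]
force: [0.3, 0.3, -1.1]
grip_width: 0.0498
finger_force: 0.0
```

```bash
python3 - <<'E'
from h import *
print(r.get_obs()["tool_pos"])
s=optics.capture("scene"); t=optics.capture("top")
a=cv2.resize(t[125:245,230:410],(500,333),interpolation=cv2.INTER_CUBIC)
b=cv2.resize(s[140:310,85:310],(440,333),interpolation=cv2.INTER_CUBIC)
cv2.imwrite("pics/c7.png",cv2.resize(np.hstack([a,b]),(800,283))[:,:,::-1])
E
```

```text
[ 0.58723832 -0.18202885  0.22958887]
```

View pics/c7.png

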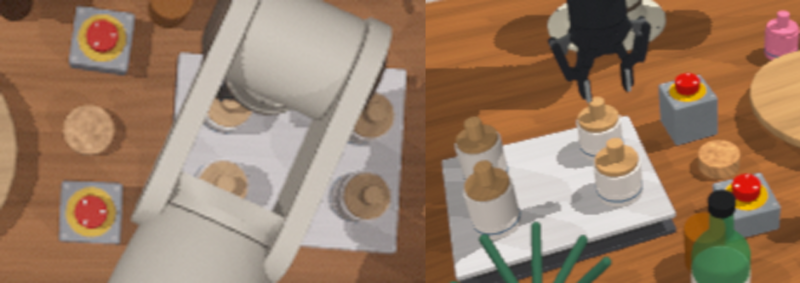

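All four jars stand upright on the lift. Next I'll reset stop A.

Emit:
move_arm(increments=[0.016, -0.028, 0, 0, 0.0166, -0.0284, 0, 0, 0.0166, -0.0284, 0, 0, 0.0166, -0.0284, 0, 0, 0.0166, -0.0284, 0, 0, 0.0166, -0.0284, 0, 0, 0, 0, 0, -0.1, 0, 0, 0, -0.1, 0, 0, 0, -0.1, 0, 0, 0, 0], jaw=0.066)

```text
t: 31.57
tool_pos: [0.686, -0.0117, 0.2278]
ee_rot: [-0.0, 0.988, 0.152, -0.001]
force: [0.1, -1.4, -0.1]
grip_width: 0.0661
finger_force: 0.0
```

Emit:
move_arm(increments=[0, 0, 0.03, 0, 0, 0, 0.04, 0, 0, 0, 0.04, 0, 0, 0, 0.03, 0, 0, 0, 0.015, 0, 0, 0, 0.008, 0, 0, 0, 0.003, 0, 0, 0, 0, 0, 0, 0, 0, 0])

```text
t: 32.32
tool_pos: [0.6868, -0.0121, 0.0648]
ee_rot: [0.0, 0.989, 0.149, 0.001]
force: [0.9, -0.8, 0.1]
grip_width: 0.066
finger_force: 0.0
```

Emit:
move_arm(increments=[0, 0, 0.005, 0, 0, 0, 0.003, 0, 0, 0, 0.001, 0, 0, 0, 0, 0])

```text
t: 32.65
tool_pos: [0.6862, -0.012, 0.0544]
ee_rot: [-0.0, 0.989, 0.149, -0.0]
force: [-0.1, 0.3, 0.2]
grip_width: 0.0661
finger_force: 0.0
```

Emit:
move_arm(increments=[0, 0, 0, 0, 0, 0, 0, 0, 0, 0, 0, 0, 0, 0, 0, 0, 0, 0, 0, 0], jaw=0.035, grip_force=40)

```text
t: 33.07
tool_pos: [0.686, -0.0106, 0.0555]
ee_rot: [-0.001, 0.989, 0.15, 0.0]
force: [-8.2, 10.6, 10.7]
grip_width: 0.0447
finger_force: 39.8
```

Emit:
move_arm(increments=[0, -0.001, 0, 0, 0, 0, -0.0008, 0.05, 0, 0, -0.0008, 0.05, 0, 0, -0.0008, 0.05, 0, 0, -0.0008, 0.05, 0, 0, -0.0009, 0.05, 0, 0, -0.0009, 0.05, 0, 0, 0, 0])

```text
t: 33.73
tool_pos: [0.6859, -0.0097, 0.0605]
ee_rot: [-0.001, 1.0, -0.002, 0.0]
force: [-5.2, 8.9, 11.1]
grip_width: 0.0448
finger_force: 40.3
```

Emit:
move_arm(increments=[0, 0, -0.0008, 0.05, 0, 0, -0.0008, 0.05, 0, 0, -0.0008, 0.05, 0, 0, -0.0008, 0.05, 0, 0, -0.0009, 0.05, 0, 0, -0.0009, 0.05, 0, 0, 0, 0.03, 0, 0, 0, 0])

```text
t: 34.4
tool_pos: [0.686, -0.009, 0.0655]
ee_rot: [-0.001, 0.986, -0.165, -0.0]
force: [-4.5, 14.7, 9.8]
grip_width: 0.0448
finger_force: 40.4
```

```bash
python3 - <<'E'
from h import *
o=r.get_obs(); print({k:np.round(o[k],4) for k in("tool_pos","ee_rot","force","torque")})
s=optics.capture("scene")
cv2.imwrite("pics/s8.png",s[:,:,::-1])
for p in ("pics/scene0.png","pics/s4.png","pics/s8.png"):
    im=cv2.imread(p); h=cv2.cvtColor(im,cv2.COLOR_BGR2HSV)
    m=(((h[...,0]<5)|(h[...,0]>174))&(h[...,1]>190)&(h[...,2]>110)).astype(np.uint8)
    k,l,st,ce=cv2.connectedComponentsWithStats(m)
    print([(st[i].tolist(),ce[i].round(1).tolist()) for i in range(1,k) if st[i,4]>15])
E
```

```text
{'tool_pos': array([ 0.686 , -0.009 ,  0.0655]), 'ee_rot': array([-0.0013,  0.9863, -0.1647, -0.    ]), 'force': array([-4.4857, 14.7349,  9.7806]), 'torque': array([2.4365, 0.747 , 0.7362])}
[([235, 181, 15, 13, 143], [241.7, 187.2]), ([269, 242, 17, 17, 202], [277.4, 249.6])]
[([235, 184, 14, 13, 131], [241.6, 190.0]), ([270, 245, 16, 16, 190], [277.3, 252.4])]
[([179, 7, 8, 38, 122], [182.6, 27.9]), ([235, 184, 14, 13, 129], [241.6, 189.9]), ([270, 242, 17, 17, 207], [277.5, 249.6])]
```

Head A is back at its initial image position (277.5, 249.6), so it is fully up. I'll release it and go to B.

Emit:
move_arm(increments=[0, 0, 0, 0, 0, 0, 0, 0, 0, 0, 0, 0, 0, 0, -0.01, 0, 0, 0, -0.03, 0, 0, 0, -0.04, 0, 0, 0, -0.03, -0.083, 0, 0, -0.02, -0.083, 0, 0, 0, -0.083, 0, 0, 0, -0.082], jaw=0.066)

```text
t: 35.28
tool_pos: [0.6865, -0.0113, 0.1973]
ee_rot: [0.0, 1.0, 0.002, 0.002]
force: [-0.3, 0.7, -0.6]
grip_width: 0.0663
finger_force: 0.0
```

Emit:
move_arm(increments=[-0.033, -0.0015, 0, 0, -0.035, -0.0015, 0, 0, -0.035, -0.0015, 0, 0, -0.035, -0.0015, 0, 0, -0.035, -0.0015, 0, 0, -0.035, -0.0015, 0, 0, -0.035, -0.0015, 0, 0, 0, 0, 0, -0.1, 0, 0, 0, -0.1, 0, 0, 0, -0.1])

```text
t: 36.12
tool_pos: [0.4426, -0.0009, 0.1958]
ee_rot: [0.0, 0.988, 0.152, 0.001]
force: [0.1, 0.7, 0.1]
grip_width: 0.0663
finger_force: 0.0
```

Emit:
move_arm(increments=[0, 0, 0.01, 0, 0, 0, 0.02, 0, 0, 0, 0.025, 0, 0, 0, 0.025, 0, 0, 0, 0.01, 0, 0, 0, 0, 0, 0, 0, 0, 0])

```text
t: 36.7
tool_pos: [0.4431, -0.0008, 0.105]
ee_rot: [-0.0, 0.989, 0.149, -0.0]
force: [-1.0, -0.6, 0.9]
grip_width: 0.0659
finger_force: 0.0
```

Emit:
move_arm(increments=[-0.0017, -0.005, 0, 0, 0, 0, 0.007, 0, 0, 0, 0.005, 0, 0, 0, 0.0025, 0, 0, 0, 0, 0, 0, 0, 0, 0])

```text
t: 37.2
tool_pos: [0.4398, 0.0035, 0.09]
ee_rot: [-0.0, 0.989, 0.15, -0.0]
force: [-0.2, -0.6, 0.3]
grip_width: 0.0659
finger_force: 0.0
```

Emit:
move_arm(increments=[0, 0, 0, 0, 0, 0, 0, 0, 0, 0, 0, 0, 0, 0, 0, 0, 0, 0, 0, 0], jaw=0.035, grip_force=40)

```text
t: 37.62
tool_pos: [0.4398, 0.0045, 0.0907]
ee_rot: [-0.001, 0.989, 0.15, 0.0]
force: [-6.2, 10.5, 12.2]
grip_width: 0.0445
finger_force: 38.9
```

Emit:
move_arm(increments=[0, -0.001, 0, 0, 0, 0, -0.0008, 0.05, 0, 0, -0.0008, 0.05, 0, 0, -0.0008, 0.05, 0, 0, -0.0008, 0.05, 0, 0, -0.0009, 0.05, 0, 0, -0.0009, 0.05, 0, 0, 0, 0])

```text
t: 38.28
tool_pos: [0.4396, 0.0052, 0.0957]
ee_rot: [-0.001, 1.0, -0.001, 0.0]
force: [-4.9, 8.0, 12.3]
grip_width: 0.0449
finger_force: 40.3
```

Emit:
move_arm(increments=[0, 0, -0.0008, 0.05, 0, 0, -0.0008, 0.05, 0, 0, -0.0008, 0.05, 0, 0, -0.0008, 0.05, 0, 0, -0.0009, 0.05, 0, 0, -0.0009, 0.05, 0, 0, 0, 0.03, 0, 0, 0, 0])

```text
t: 38.95
tool_pos: [0.4397, 0.0057, 0.1008]
ee_rot: [-0.001, 0.986, -0.165, 0.0]
force: [-4.3, 13.0, 12.2]
grip_width: 0.0446
finger_force: 40.5
```

```bash
python3 - <<'E'
from h import *
o=r.get_obs(); print({k:np.round(o[k],4) for k in("tool_pos","ee_rot","force","torque")})
s=optics.capture("scene")
cv2.imwrite("pics/s9.png",s[:,:,::-1])
im=cv2.imread("pics/s9.png"); h=cv2.cvtColor(im,cv2.COLOR_BGR2HSV)
m=(((h[...,0]<5)|(h[...,0]>174))&(h[...,1]>190)&(h[...,2]>110)).astype(np.uint8)
k,l,st,ce=cv2.connectedComponentsWithStats(m)
print([(st[i].tolist(),ce[i].round(1).tolist()) for i in range(1,k) if st[i,4]>15])
E
```

```text
{'tool_pos': array([0.4397, 0.0057, 0.1008]), 'ee_rot': array([-1.200e-03,  9.864e-01, -1.646e-01,  2.000e-04]), 'force': array([-4.3381, 13.023 , 12.1544]), 'torque': array([2.3567, 0.6148, 0.6729])}
[([174, 0, 13, 45, 186], [181.8, 20.6]), ([235, 181, 14, 14, 139], [241.6, 187.4]), ([269, 242, 17, 17, 202], [277.4, 249.6])]
```

Emit:
move_arm(increments=[0, 0, 0, 0, 0, 0, 0, 0, 0, 0, 0, 0, 0, 0, -0.01, 0, 0, 0, -0.03, 0, 0, 0, -0.04, 0, 0, 0, -0.04, 0, 0, 0, -0.03, 0, 0, 0, 0, 0, 0, 0, 0, 0], jaw=0.066)

```text
t: 39.83
tool_pos: [0.4401, 0.0043, 0.2522]
ee_rot: [0.0, 0.986, -0.164, 0.002]
force: [-0.2, 0.6, -0.8]
grip_width: 0.0661
finger_force: 0.0
```

```bash
python3 - <<'E'
from h import *
print(r.get_obs()["tool_pos"])
s=optics.capture("scene")
cv2.imwrite("pics/s10.png",s[:,:,::-1])
im=cv2.imread("pics/s10.png"); h=cv2.cvtColor(im,cv2.COLOR_BGR2HSV)
m=(((h[...,0]<5)|(h[...,0]>174))&(h[...,1]>190)&(h[...,2]>110)).astype(np.uint8)
k,l,st,ce=cv2.connectedComponentsWithStats(m)
print([(st[i].tolist(),ce[i].round(1).tolist()) for i in range(1,k) if st[i,4]>15])
E
```

```text
[0.44006218 0.00431848 0.25216838]
[([174, 0, 13, 45, 183], [181.8, 20.6]), ([235, 181, 15, 13, 141], [241.8, 187.2]), ([269, 242, 17, 17, 201], [277.4, 249.6])]
```

View pics/s10.png

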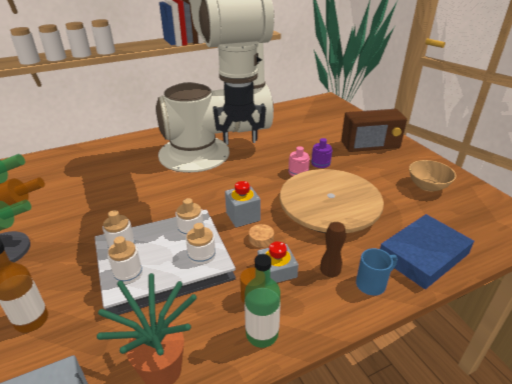

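The four jars stand on the lift at (118,230), (125,258), (188,215) and (200,242). Both heads are up, matching their starting pixels, and the other objects are untouched.

```bash
python3 -c "
from bench import r
print(r.close_job())"
```

```text
the job is handed in; nothing more can be done
None
```

The job is handed in after about 40 s of robot time: both stops were pressed down first, all four jars present stand upright on the lift, and both stop heads were then twisted back up, with the coasters, pepper mill and candle glass left in place; no verdict came back.

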